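# Dock the cooking thermometer probe

### The job

Push the thermometer probe along the lane of its charging dock until its thin steel pin is fully home in the terminal opening and its handle meets the terminal block; then swing the steel keeper arm all the way round, square across the lane behind the handle, so that the probe cannot slide out. Leave everything else on the cabinet top where it stands.

Things in the scene. Friction and masses are not known exactly. Their poses are not given: they have to be found in the camera images.
- dock: Fixed charging dock: pale wooden slab, own frame x -150 to +100, y -65 to +65, z 0 to 20 mm. Origin on the cabinet top; +x runs along the lane to the terminal block (away from the robot, yaw within 0.4), z up. Lane (y = 0) on the slab top between two 10 mm wide rails, 25 mm apart, top at z 30, x -150 to +15. Grey block x 20 to 100, y -35 to 35, z 20 to 60 mm, clear window on top.
- dock_mouth (a point): Centre of the terminal opening in the near face of the terminal block (dock frame: x +20, y 0, z 35 mm); axes as the dock. The opening is 20 mm wide, narrowing within 14 mm to a bore 12 mm wide and 14 mm high; the bore ends 60 mm behind the mouth.
- probe: Loose thermometer, 90 g, in the lane, pin towards the block: black handle 70 long (x), 22 wide, 30 mm high, small grey display on top; from the middle of its front a round-nosed steel pin, 8 mm thick, 50 long. Origin: centre of the handle's underside, on the lane floor (z 20). Rear face x -35, front +35, pin tip +85 mm. Starts 56 to 80 mm short of home; home is origin at dock x -15 mm.
- probe_shoulder (a point): Centre of the handle's front face, where the pin leaves it (probe frame: x +35, z 15 mm). It coincides with dock_mouth when the probe is home.
- keeper (a joint): Angle (rad) of the flat steel keeper arm on an upright pivot at dock x -62, y -50 mm. 0: arm along dock -x, beside the lane; grows clockwise seen from above; 1.57 (stop): square across the lane, pointing to dock +y, 6 mm behind a home handle. Starts -0.6 to -0.1. Light friction (under 1 N at the post), stays put. Arm 12 mm wide, z 34 to 46, reaches 84 mm. A handle not home is in its way.
- keeper_post (a point): Top centre of the upright round post, 14 mm thick, on the keeper arm 80 mm from the pivot; its top is at z 80 mm, 34 mm above the arm. Push the keeper by this post.
- kettle: White electric kettle on its round black base, 170 mm wide, 218 mm high, handle to -y, spout to +y; origin under its centre. Leave alone.
- jar: Glass jar with a steel twist cap, 70 mm wide, 110 mm high, beside the far end of the dock (dock +y side); origin under its centre. Leave alone.
- spoon: Wooden spoon about 240 mm long, lying on the dock's +y side; origin at its middle, x along it. Leave alone.
- bowl: Pale ceramic bowl, 140 mm wide, 60 mm high; origin under its centre. Leave alone.
- mug: Mug, 80 mm wide, 90 mm high; origin under its centre. Leave alone.
- tin: Closed pale metal tea tin, 60 mm wide, 90 mm high, beside the far end of the dock (dock -y side); origin under its centre. Leave alone.
Mind the look-alikes: they are no part of the job. Several things have the shape of the probe; the one meant has the colours described above.

How it is judged:
By the outcome, as a careful person would: the job done as asked, in the order asked, and still so for the second after the job is handed in, with the robot touching nothing.
It also fails if it takes over 42 s, if anything falls off the work surface, if the arm or the gripper's body presses on something with over 40 N, if the wrist force passes 120 N, or if a joint passes its speed limit or range.

### The arm

A 6-joint arm with a two-finger parallel gripper is mounted at the origin on the work surface. World frame = base frame: x ahead of the robot, y to its left, z up, the work surface at z = 0. Lengths are in m, angles in rad, forces in N, time in s.
With the tool pointing down it reaches from about 0.25 to 0.725 m from the base axis. Payload 4 kg.
Tool frame: the origin (TCP) lies at the very end of the fingers, on their centre line; the grasp point (between the pads) lies 19 mm behind it; z points along the fingers, y is the line along which they close (so a half turn about z gives the same grasp; the last joint's range is limited). The gripper opens to 85 mm and grips with 20 to 120 N. Pads are 22 mm wide; open, the fingers measure 114 mm over their backs; the gripper's body (76 mm by 85 mm) begins 54 mm behind the grasp point. The pads swing forward as they close: fully open they stand 13 mm farther back than shut.
Start: joints at [-1.322, 0.241, 0.005, 1.335, 0, 1.571], TCP at [0.123, -0.485, 0.211] pointing down, gripper open.
Joint ranges: [-2.72, 2.72], [-1.05, 1.87], [-1.09, 1.28], [-1.99, 2.15], [-1.42, 1.44], [-3.14, 3.14]. Speed limits (rad/s): [2.79, 2.79, 3.14, 3.14, 3.14, 3.14].

### API

Orientations are given as a unit quaternion [x, y, z, w].
In Python, from workcell import monitor, viewer, job gives the robot as it stands.
- The arm moves only by the tool arm_command, never from a script. Its argument "increments" is a list of rows, each an object of numbers: "dx", "dy", "dz": the shift along the tool's x, y, z in cm; "wx", "wy", "wz": the turn, a rotation vector about the tool's x, y, z in rad; "grip": the finger opening in cm, from 0 to 8.54. In form: [{"dx": .., "dy": .., "dz": .., "wx": .., "wy": .., "wz": .., "grip": ..}, ...]. A call has 1 to 10 rows; each row is the pose to reach, as a shift and turn from the pose commanded when the call began, along the tool's axes at that moment; what a row does not reach only later rows make up. A row lasts 1/10 s, in which the tool goes at most 50 mm and 8.59 degrees, less where a joint would pass 70% of its speed; a pose out of reach is approached as far as the arm can. A call with a gripper value outside its range is refused whole. The fingers move at their own pace and stop on an object; the grip force is fixed at half the most. Time passes only in rows, so rows that repeat a pose let the fingers close. It gives the time, the measured TCP pose, the force, the opening and the grip force at its end, in the units of the state.
- monitor.get_obs(): the state, without advancing time (a new reading comes with each control period).
- viewer.camera(name): name is "scene" or "top"; returns (picture, depth): 400x640x3 uint8, red, green, blue; 400x640 float32, m along the optical axis (not along the pixel's ray), 0 where there is no reading.
- viewer.get_calibration(name): a dict with "fovy" (degrees; the focal length in pixels is half the picture's height over the tangent of half this angle, whatever the lens; pixels are square), "cx", "cy" (the principal point, pixels), "view" (4x4, takes a point from world to camera coordinates). Camera axes: x right, y up, looking along -z (the intrinsics and any distortion apply to the point x, -y, -z); pixel columns grow to the right and rows downward; lengths in m; the calibration is good to about 2 mm. A picture is of the moment at which its call begins. get_calibration takes no time and is no camera call.
- job.job_done(): hands the job in; it is judged then, once.
The state is a dict: "clock": time; "joint_pos": joint angles; "joint_vel": joint speeds; "tau": joint torques, N m; "eef_pos": TCP position; "tool_rot": TCP orientation; "ft_force": force on the tool from outside, world axes, zero at the start; "ft_torque": the same for the moment, N m; "grip_width": finger opening in m; "grasp_force": force on a finger pad.
Only numpy, scipy, OpenCV 4.12 (cv2) and the standard library are available. Lean on these libraries where they do the work, as an engineer would, in place of code of your own. Each camera call takes 0.05 s, during which the arm holds its last target. There are 200 camera calls.

## Working session

There is one attempt and no reset: what is moved stays moved. The work goes in short steps, Python scripts to look and compute and a tool call to move; the robot and the scene stay as the last step left them, time stands still between calls to the robot, and variables do not carry over. Pictures are saved under pics/ and viewed, at most 10 in all, crops included, and the job is handed in when it is done.

Besides the shell and the picture viewer there is one more tool, called after "Emit:" as a command line: name --argument value ..., lists and objects as JSON in quotes. arm_command: Moves the arm, as the interface text tells. Its arguments: {"type":"object","properties":{"increments":{"type":"array","items":{"type":"object","properties":{"dx":{"type":"number"},"dy":{"type":"number"},"dz":{"type":"number"},"wx":{"type":"number"},"wy":{"type":"number"},"wz":{"type":"number"},"grip":{"type":"number"}}}}},"required":["increments"]}

```bash
mkdir -p pics
cat > h.py <<'E'
import numpy as np, cv2
from workcell import monitor, viewer, job
def grab(n):
    im,d=viewer.camera(n); np.savez('%s.npz'%n,im=im,d=d); return im,d
def world(n,d,us,vs):
    c=viewer.get_calibration(n); V=np.array(c['view']); f=200/np.tan(np.radians(c['fovy'])/2)
    us=np.asarray(us);vs=np.asarray(vs); z=d[vs,us]
    p=np.stack([(us-c['cx'])/f*z,-(vs-c['cy'])/f*z,-z,np.ones_like(z)])
    return (np.linalg.inv(V)@p)[:3].T
E
python3 - <<'E'
from h import *
for n in('scene','top'):
    im,d=grab(n); cv2.imwrite('pics/%s0.png'%n,im[:,:,::-1]); c=viewer.get_calibration(n); print(c,(d==0).mean())
o=monitor.get_obs();print(o)
E
```

```text
{'fovy': 46.831528097203815, 'cx': 316.4436568592174, 'cy': 195.05621813298467, 'view': array([[ 8.57826149e-01,  5.13939413e-01, -7.60450238e-04,
        -5.02086962e-01],
       [-2.85031553e-01,  4.76981840e-01,  8.31411654e-01,
         1.33236380e-01],
       [ 4.27657938e-01, -7.12989905e-01,  5.55656444e-01,
        -1.60293522e+00],
       [ 0.00000000e+00,  0.00000000e+00,  0.00000000e+00,
         1.00000000e+00]])} 0.00587890625
{'fovy': 46.138337221450094, 'cx': 319.2862888910629, 'cy': 199.24050690361864, 'view': array([[ 2.26090254e-02, -9.99735362e-01,  4.24712200e-03,
        -2.01726691e-02],
       [ 9.78270014e-01,  2.29989605e-02,  2.06055401e-01,
        -5.97623344e-01],
       [-2.06098551e-01, -5.03879722e-04,  9.78531110e-01,
        -1.24221627e+00],
       [ 0.00000000e+00,  0.00000000e+00,  0.00000000e+00,
         1.00000000e+00]])} 0.00398046875
{'clock': 0.1, 'joint_pos': array([-1.32200978e+00,  2.41360895e-01,  3.89150843e-03,  1.33524717e+00,
        2.69334633e-05,  1.57076504e+00]), 'joint_vel': array([-0.00015639, -0.00129384,  0.00389957, -0.00111704, -0.00071643,
       -0.00103037]), 'tau': array([ 4.16566290e-04, -3.73139048e+01,  2.53009415e+01,  1.08447333e-02,
        3.03057573e-05, -8.64332691e-06]), 'eef_pos': array([ 0.12297251, -0.48401347,  0.20970286]), 'tool_rot': array([ 9.92270731e-01,  1.24088169e-01, -1.05746504e-04, -9.54369012e-04]), 'ft_force': array([-0.78205941,  1.28088614,  0.50025982]), 'ft_torque': array([-0.02761717, -0.00952352, -0.02689502]), 'grasp_force': 0.0, 'grip_width': 0.0853829016872891}
```

View pics/top0.png

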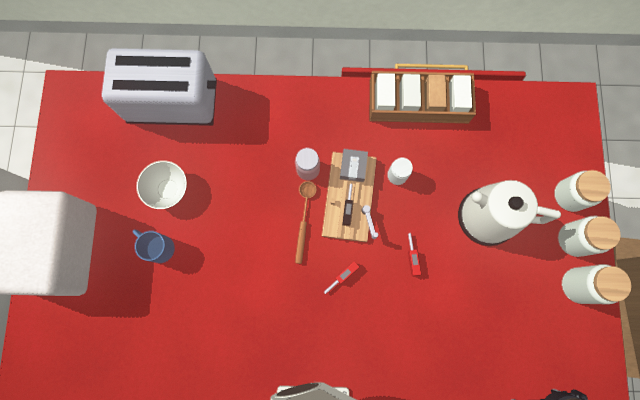

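View pics/scene0.png

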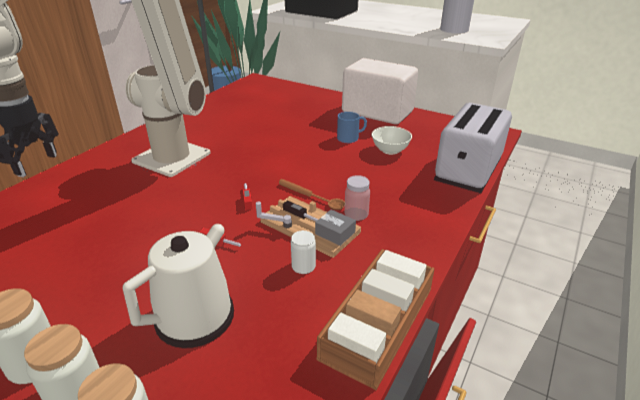

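The top view shows the dock at about (350,195), with the block at (354,165), the black handle at (348,212) and the keeper running from (366,208) to (375,235). The red probes are look-alikes. Next I measure these.

```bash
cat > meas.py <<'E'
from h import *
import sys
def measure(fresh=True):
    n='top'
    if fresh: im,d=grab(n)
    else: z=np.load('top.npz'); im,d=z['im'],z['d']
    vs,us=np.mgrid[140:255,310:400]; us=us.ravel();vs=vs.ravel()
    P=world(n,d,us,vs); C=im[vs,us].astype(int); hsv=cv2.cvtColor(im,cv2.COLOR_RGB2HSV)[vs,us].astype(int)
    return im,d,us,vs,P,C,hsv
if __name__=='__main__':
    im,d,us,vs,P,C,H=measure(False)
    red=(H[:,1]>170)&((H[:,0]<6)|(H[:,0]>174))
    print('table z',np.median(P[red][:,2]))
    wood=(H[:,0]>8)&(H[:,0]<25)&(H[:,1]>40)&(P[:,2]>.010)&(P[:,2]<.036)&(us>322)
    print('wood z',np.percentile(P[wood][:,2],[5,25,50,75,95]),wood.sum())
    def rect(m):
        r=cv2.minAreaRect((P[m][:,:2]*1000).astype(np.float32)); return np.round(r[0],1),np.round(r[1],1),round(r[2],2)
    slab=(P[:,2]>.012)&~red&(us>322)&(us<380)&(P[:,2]<.07)
    m=np.zeros((400,640),np.uint8); m[vs[slab],us[slab]]=1
    k,l,s,c=cv2.connectedComponentsWithStats(m); b=1+np.argmax(s[1:,4]); sl=slab&(l[vs,us]==b)
    print('wood',rect(wood),'slab',rect(sl))
    bl=(P[:,2]>.053)&(P[:,2]<.067)&(vs<190)&(us>335)&(us<375); print('block top',rect(bl),bl.sum(),np.median(P[bl],0))
    hd=(C.max(1)<70)&(P[:,2]>.040)&(P[:,2]<.06)&(vs>190); print('handle',rect(hd),hd.sum(),np.median(P[hd],0))
    ps=(P[:,2]>.068)&(vs>195)&(us>355); print('post',ps.sum(),P[ps].mean(0) if ps.any() else 0, P[ps])
    v=cv2.resize(im[140:255,310:400],None,fx=5,fy=5,interpolation=cv2.INTER_CUBIC); cv2.imwrite('pics/crop1.png',v[:,:,::-1])
E
python3 meas.py
```

```text
table z 8.011454274414742e-05
wood z [0.01586821 0.01874293 0.02071886 0.02336489 0.03104428] 2800
wood (array([620.4, -92.5]), array([129.1, 252.1]), 83.91) slab (array([618.9, -99.8]), array([146.4, 250.9]), 84.7)
block top (array([ 703.5, -101.8]), array([69.9, 81.3]), 83.84) 686 [ 0.7033375  -0.10211534  0.06059329]
handle (array([561.5, -77. ]), array([60.5,  9.5]), 5.64) 5 [ 0.56691267 -0.07876299  0.04721226]
post 35 [ 0.44124056 -0.10764312  0.51115884] [[ 0.32907411 -0.00704854  1.33877646]
 [ 0.32907411 -0.00704854  1.33877646]
 [ 0.32907411 -0.00704854  1.33877646]
 [ 0.32907411 -0.00704854  1.33877646]
 [ 0.32907411 -0.00704854  1.33877646]
 [ 0.32907411 -0.00704854  1.33877646]
 [ 0.50382747 -0.15557393  0.08517315]
 [ 0.50465745 -0.15892734  0.07966871]
 [ 0.5043787  -0.16132818  0.08211604]
 [ 0.50486194 -0.16440087  0.07910131]
 [ 0.5019829  -0.15366555  0.07843698]
 [ 0.50187976 -0.15622507  0.0796451 ]
 [ 0.50229969 -0.15923911  0.07704246]
 [ 0.50143832 -0.16111883  0.08377095]
 [ 0.50171209 -0.16400234  0.08223256]
 [ 0.50293668 -0.16777133  0.07377722]
 [ 0.49947481 -0.15384417  0.07687897]
 [ 0.49897169 -0.15605274  0.08106753]
 [ 0.49960847 -0.1592612   0.07681771]
 [ 0.49918548 -0.16152518  0.08041046]
 [ 0.49900406 -0.16399725  0.08221431]
 [ 0.49870173 -0.16634825  0.08491058]
 [ 0.49595353 -0.1557747   0.08338233]
 [ 0.49692907 -0.15929271  0.07651492]
 [ 0.49643445 -0.16148295  0.08070406]
 [ 0.49657975 -0.16425626  0.08008147]
 [ 0.32907411 -0.00704854  1.33877646]
 [ 0.49518913 -0.15752709  0.06855797]
 [ 0.49440399 -0.15946547  0.07504092]
 [ 0.49411918 -0.161846    0.07769604]
 [ 0.32907411 -0.00704854  1.33877646]
 [ 0.32907411 -0.00704854  1.33877646]
 [ 0.32907411 -0.00704854  1.33877646]
 [ 0.32907411 -0.00704854  1.33877646]
 [ 0.32907411 -0.00704854  1.33877646]]
```

View pics/crop1.png

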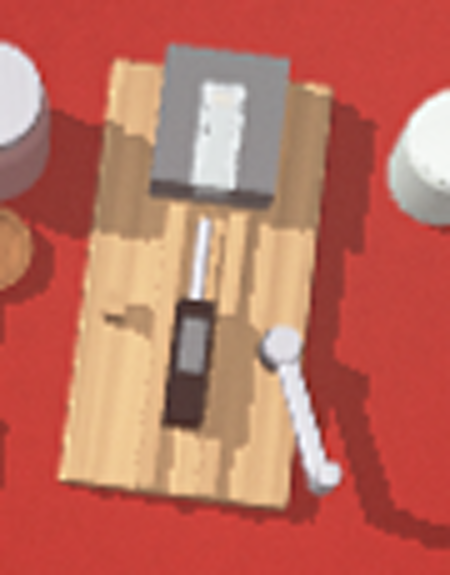

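The enlarged crop shows the handle rear at about (346,225) px and its front at (349,200). The keeper post is at (375.6,234) and the pivot at (366,209). The dock's yaw is about -6.2° and the keeper angle about -0.38.

```bash
cat > plan.py <<'E'
from h import *
from scipy.spatial.transform import Rotation as R
O=np.array([.6445,-.0953]); YAW=-.1075
c,s=np.cos(YAW),np.sin(YAW); RD=np.array([[c,-s],[s,c]])
def d2w(p): return RD@(np.array(p)/1000)+O
def w2d(p): return (np.asarray(p)[...,:2]-O)@RD*1000
def rel(cmd,tgt):
    "cmd,tgt: (x,y,z,yaw of tool x), tool straight down -> dx,dy,dz cm, wz"
    A=lambda y:R.from_euler('z',y)*R.from_rotvec([np.pi,0,0])
    v=A(cmd[3]).inv().apply(np.array(tgt[:3])-cmd[:3])*100
    return np.round([*v,-(tgt[3]-cmd[3])],3)
def ray(n,u,v,z):
    k=viewer.get_calibration(n);V=np.array(k['view']);f=200/np.tan(np.radians(k['fovy'])/2)
    D=V[:3,:3].T@np.array([(u-k['cx'])/f,-(v-k['cy'])/f,-1]); C=-V[:3,:3].T@V[:3,3]
    return C+D*(z-C[2])/D[2]
E
python3 - <<'E'
from plan import *
print('rear',w2d(ray('top',346.3,225.2,.05)),'front',w2d(ray('top',349,200.3,.05)),'pivot',w2d(ray('top',366.2,209.5,.05)))
print('post',w2d([.4995,-.160]))
print(rel((.123,-.485,.211,.249),(*d2w([-168,0]),.12,YAW+np.pi/2)),d2w([-168,0]))
E
```

```text
rear [-116.42819201   -0.1319673 ] front [-45.39553497   0.68170788] pivot [-65.18846238 -50.0262787 ]
post [-137.22111677  -79.88401036]
[ 44.402 -30.78    9.1    -1.214] [ 0.47746979 -0.07727476]
```

Emit:
arm_command --increments '[{"dx": 4, "dy": -3, "dz": 0, "wz": -0.12, "grip": 0}, {"dx": 8.5, "dy": -6, "dz": 0, "wz": -0.25, "grip": 0}, {"dx": 12.5, "dy": -9, "dz": 1, "wz": -0.4, "grip": 0}, {"dx": 17, "dy": -12, "dz": 2, "wz": -0.5, "grip": 0}, {"dx": 21, "dy": -15, "dz": 3, "wz": -0.6, "grip": 0}, {"dx": 25, "dy": -18, "dz": 4, "wz": -0.75, "grip": 0}, {"dx": 29, "dy": -21, "dz": 5, "wz": -0.85, "grip": 0}, {"dx": 33, "dy": -24, "dz": 6, "wz": -1.0, "grip": 0}, {"dx": 37, "dy": -27, "dz": 7, "wz": -1.1, "grip": 0}, {"dx": 41, "dy": -30, "dz": 9.1, "wz": -1.214, "grip": 0}]'

```text
validation failed for argument at $.in...
```

Run:
```python
from plan import *
o=monitor.get_obs();r=R.from_quat(o['tool_rot']).as_matrix();print(o['clock'],o['eef_pos'],w2d(o['eef_pos']),np.arctan2(r[1,0],r[0,0]),r[:,2],o['joint_pos'],o['grip_width'])
A=R.from_euler('z',.249)*R.from_rotvec([np.pi,0,0]); p=np.array([.123,-.485,.211])+A.apply([.41,-.30,.091]); print('cmd',p)
print(rel((*p,1.463),(*d2w([-168,0]),.035,YAW+np.pi/2)))
```

```text
0.1 [ 0.12297251 -0.48401347  0.20970286] [-476.81067422 -442.42588204] 0.24881778008544017 [-4.46710128e-04  1.86774109e-03 -9.99998156e-01] [-1.32200978e+00  2.41360895e-01  3.89150843e-03  1.33524717e+00
  2.69334633e-05  1.57076504e+00] 0.0853829016872891
cmd [ 0.44642485 -0.09321388  0.12      ]
[ 1.919  2.915  8.5   -0.   ]
```

Emit:
arm_command --increments '[{"dx": 4, "dy": -3, "dz": 0, "wx": 0, "wy": 0, "wz": -0.12, "grip": 0}, {"dx": 8.5, "dy": -6, "dz": 0, "wx": 0, "wy": 0, "wz": -0.25, "grip": 0}, {"dx": 12.5, "dy": -9, "dz": 1, "wx": 0, "wy": 0, "wz": -0.4, "grip": 0}, {"dx": 17, "dy": -12, "dz": 2, "wx": 0, "wy": 0, "wz": -0.5, "grip": 0}, {"dx": 21, "dy": -15, "dz": 3, "wx": 0, "wy": 0, "wz": -0.6, "grip": 0}, {"dx": 25, "dy": -18, "dz": 4, "wx": 0, "wy": 0, "wz": -0.75, "grip": 0}, {"dx": 29, "dy": -21, "dz": 5, "wx": 0, "wy": 0, "wz": -0.85, "grip": 0}, {"dx": 33, "dy": -24, "dz": 6, "wx": 0, "wy": 0, "wz": -1.0, "grip": 0}, {"dx": 37, "dy": -27, "dz": 7, "wx": 0, "wy": 0, "wz": -1.1, "grip": 0}, {"dx": 41, "dy": -30, "dz": 9, "wx": 0, "wy": 0, "wz": -1.214, "grip": 0}]'

```text
clock: 1.1
eef_pos: [0.4372, -0.1047, 0.1269]
tool_rot: [0.743, 0.67, 0.0, 0.001]
ft_force: [1.1, -1.1, 0.1]
grip_width: 0.0001
grasp_force: 0.0
```

Emit:
arm_command --increments '[{"dx": 1.9, "dy": 2.9, "dz": 0, "wx": 0, "wy": 0, "wz": 0, "grip": 0}, {"dx": 1.9, "dy": 2.9, "dz": 3, "wx": 0, "wy": 0, "wz": 0, "grip": 0}, {"dx": 1.9, "dy": 2.9, "dz": 6, "wx": 0, "wy": 0, "wz": 0, "grip": 0}, {"dx": 1.9, "dy": 2.9, "dz": 8.6, "wx": 0, "wy": 0, "wz": 0, "grip": 0}, {"dx": 1.9, "dy": 2.9, "dz": 8.6, "wx": 0, "wy": 0, "wz": 0, "grip": 0}, {"dx": 1.9, "dy": 2.9, "dz": 8.6, "wx": 0, "wy": 0, "wz": 0, "grip": 0}]'

```text
clock: 1.7
eef_pos: [0.466, -0.0907, 0.0406]
tool_rot: [0.744, 0.668, -0.001, -0.001]
ft_force: [0.8, -0.9, -0.3]
grip_width: 0.0002
grasp_force: 0.0
```

Run:
```python
from plan import *
o=monitor.get_obs();r=R.from_quat(o['tool_rot']).as_matrix();print(o['clock'],o['eef_pos'],w2d(o['eef_pos']),np.arctan2(r[1,0],r[0,0]),r[:,2],o['joint_pos'],o['ft_force'])
```

```text
1.7 [ 0.46598442 -0.09066821  0.04058629] [-177.98204687  -14.54843044] 1.4627493224634747 [-1.70115512e-03  3.24083597e-04 -9.99998501e-01] [-1.92167713e-01  3.42125122e-01 -3.35406317e-01  8.94996626e-01
 -6.78073389e-06  1.48667550e+00] [ 0.76224094 -0.8736093  -0.26420037]
```

Emit:
arm_command --increments '[{"dx": 1.45, "dy": 0, "dz": 0.5, "wx": 0, "wy": 0, "wz": 0, "grip": 0}, {"dx": 1.45, "dy": 1.5, "dz": 0.5, "wx": 0, "wy": 0, "wz": 0, "grip": 0}, {"dx": 1.45, "dy": 3, "dz": 0.5, "wx": 0, "wy": 0, "wz": 0, "grip": 0}, {"dx": 1.45, "dy": 4, "dz": 0.5, "wx": 0, "wy": 0, "wz": 0, "grip": 0}, {"dx": 1.45, "dy": 4.6, "dz": 0.5, "wx": 0, "wy": 0, "wz": 0, "grip": 0}, {"dx": 1.45, "dy": 5.5, "dz": 0.5, "wx": 0, "wy": 0, "wz": 0, "grip": 0}, {"dx": 1.45, "dy": 6.5, "dz": 0.5, "wx": 0, "wy": 0, "wz": 0, "grip": 0}, {"dx": 1.45, "dy": 7.5, "dz": 0.5, "wx": 0, "wy": 0, "wz": 0, "grip": 0}, {"dx": 1.45, "dy": 8.0, "dz": 0.5, "wx": 0, "wy": 0, "wz": 0, "grip": 0}, {"dx": 1.45, "dy": 8.0, "dz": 0.5, "wx": 0, "wy": 0, "wz": 0, "grip": 0}]'

```text
clock: 2.7
eef_pos: [0.5484, -0.0851, 0.0356]
tool_rot: [0.744, 0.668, 0.0, 0.0]
ft_force: [-0.3, 0.0, -0.4]
grip_width: 0.0002
grasp_force: 0.0
```

```bash
cat > look.py <<'E'
from plan import *
import sys
o=monitor.get_obs();r=R.from_quat(o['tool_rot']).as_matrix();print(o['clock'],np.round(o['eef_pos'],4),np.round(w2d(o['eef_pos']),1),'yaw-dock',round(np.arctan2(r[1,0],r[0,0])-YAW-np.pi/2,3),'F',np.round(o['ft_force'],1),'q',np.round(o['joint_pos'],2))
a=cv2.resize(grab('top')[0][140:255,310:400],None,fx=4,fy=4,interpolation=cv2.INTER_CUBIC)
b=cv2.resize(grab('scene')[0][165:260,240:370],(400*130//109,345*1),interpolation=cv2.INTER_CUBIC)
b=cv2.copyMakeBorder(b,0,460-b.shape[0],0,0,cv2.BORDER_CONSTANT)
cv2.imwrite('pics/%s.png'%sys.argv[1],np.hstack([a,b])[:460,:800,::-1])
E
python3 look.py l1
```

```text
2.7 [ 0.5484 -0.0851  0.0356] [-96.6  -0.2] yaw-dock -0.0 F [-0.3  0.  -0.4] q [-0.15  0.48 -0.12  0.96 -0.    1.52]
```

View pics/l1.png

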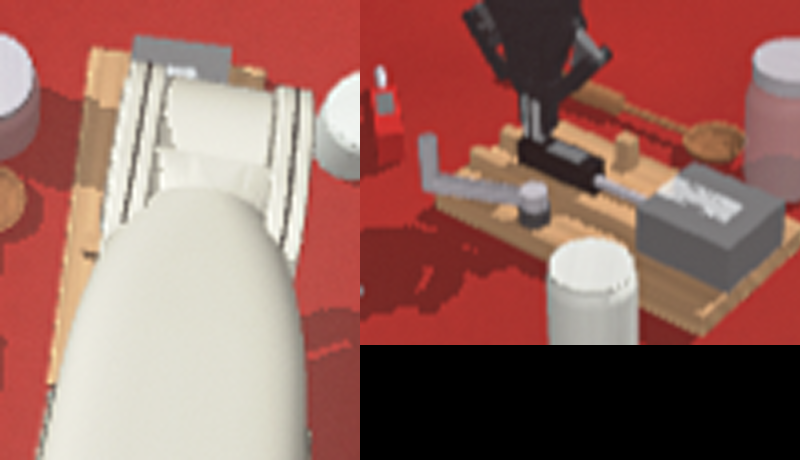

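The right half shows the finger behind the black handle, with the pin entering the block at crop (640,200). I carry on slowly.

Emit:
arm_command --increments '[{"dx": 0, "dy": 0.7, "dz": 0, "wx": 0, "wy": 0, "wz": 0, "grip": 0}, {"dx": 0, "dy": 1.4, "dz": 0, "wx": 0, "wy": 0, "wz": 0, "grip": 0}, {"dx": 0, "dy": 2.0, "dz": 0, "wx": 0, "wy": 0, "wz": 0, "grip": 0}, {"dx": 0, "dy": 2.5, "dz": 0, "wx": 0, "wy": 0, "wz": 0, "grip": 0}, {"dx": 0, "dy": 2.8, "dz": 0, "wx": 0, "wy": 0, "wz": 0, "grip": 0}, {"dx": 0, "dy": 2.8, "dz": 0, "wx": 0, "wy": 0, "wz": 0, "grip": 0}]'

```text
clock: 3.4
eef_pos: [0.5759, -0.088, 0.0357]
tool_rot: [0.744, 0.668, 0.0, 0.0]
ft_force: [0.1, -0.1, -1.0]
grip_width: -0.0003
grasp_force: 0.0
```

Emit:
arm_command --increments '[{"dx": 0, "dy": 0.2, "dz": 0, "wx": 0, "wy": 0, "wz": 0, "grip": 0}, {"dx": 0, "dy": 0.3, "dz": 0, "wx": 0, "wy": 0, "wz": 0, "grip": 0}, {"dx": 0, "dy": 0.3, "dz": 0, "wx": 0, "wy": 0, "wz": 0, "grip": 0}]'

```text
clock: 3.7
eef_pos: [0.5785, -0.0883, 0.0358]
tool_rot: [0.744, 0.668, 0.0, 0.0]
ft_force: [0.4, 0.2, -0.2]
grip_width: 0.0001
grasp_force: 0.0
```

Emit:
arm_command --increments '[{"dx": 0, "dy": 0.1, "dz": 0, "wx": 0, "wy": 0, "wz": 0, "grip": 0}, {"dx": 0, "dy": 0.2, "dz": 0, "wx": 0, "wy": 0, "wz": 0, "grip": 0}, {"dx": 0, "dy": 0.2, "dz": 0, "wx": 0, "wy": 0, "wz": 0, "grip": 0}]'

```text
clock: 4.0
eef_pos: [0.5806, -0.0885, 0.0358]
tool_rot: [0.744, 0.668, 0.0, 0.0]
ft_force: [0.0, 0.4, -0.1]
grip_width: -0.0002
grasp_force: 0.0
```

Emit:
arm_command --increments '[{"dx": 0, "dy": 0.1, "dz": 0, "wx": 0, "wy": 0, "wz": 0, "grip": 0}, {"dx": 0, "dy": 0.15, "dz": 0, "wx": 0, "wy": 0, "wz": 0, "grip": 0}, {"dx": 0, "dy": 0.15, "dz": 0, "wx": 0, "wy": 0, "wz": 0, "grip": 0}]'

```text
clock: 4.3
eef_pos: [0.582, -0.0887, 0.0357]
tool_rot: [0.744, 0.668, 0.0, 0.0]
ft_force: [-0.6, -0.1, 0.5]
grip_width: -0.0
grasp_force: 0.0
```

Emit:
arm_command --increments '[{"dx": 0, "dy": 0.1, "dz": 0, "wx": 0, "wy": 0, "wz": 0, "grip": 0}, {"dx": 0, "dy": 0.2, "dz": 0, "wx": 0, "wy": 0, "wz": 0, "grip": 0}, {"dx": 0, "dy": 0.2, "dz": 0, "wx": 0, "wy": 0, "wz": 0, "grip": 0}]'

```text
clock: 4.6
eef_pos: [0.5841, -0.0889, 0.0357]
tool_rot: [0.744, 0.668, 0.0, 0.0]
ft_force: [-0.7, -0.2, 0.3]
grip_width: 0.0003
grasp_force: 0.0
```

```bash
python3 look.py l2
```

```text
4.6 [ 0.5841 -0.0889  0.0357] [-60.8  -0.2] yaw-dock -0.001 F [-0.7 -0.2  0.3] q [-0.15  0.54 -0.02  1.01 -0.    1.53]
```

View pics/l2.png

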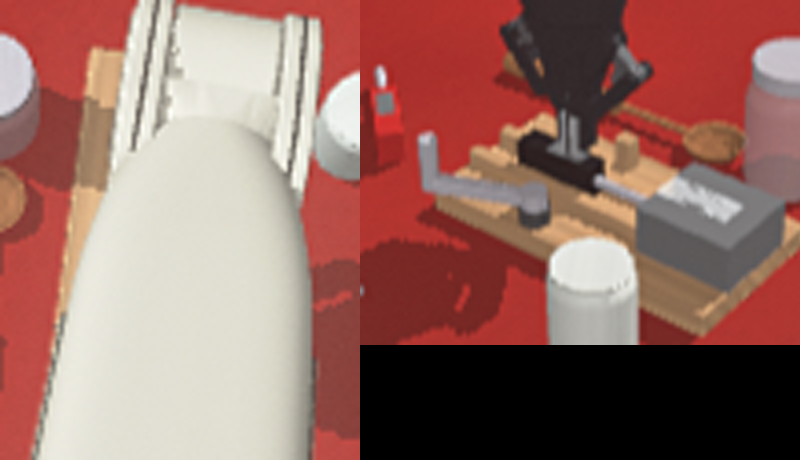

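The finger now appears at the handle's top, around crop (570,145), and the handle has not moved. I check with the depth image.

Run:
```python
from plan import *
z=np.load('scene.npz');im,d=z['im'],z['d']
for u in(286,292,296,300,304):
  for v in range(190,216,3):
    p=world('scene',d,[u],[v])[0]; print(u,v,im[v,u],np.round(w2d(p),0),round(p[2]*1000))
a=cv2.imread('pics/scene0.png')[165:260,240:370]; b=im[165:260,240:370,::-1]
cv2.imwrite('pics/cmp.png',cv2.resize(np.vstack([a,b]),None,fx=3.1,fy=3.1,interpolation=cv2.INTER_CUBIC))
```

```text
286 190 [116  37  34] [-200.  106.] -3
286 193 [178  51  46] [-187.   90.] 0
286 196 [173  45  43] [-175.   76.] 1
286 199 [233 184 135] [-149.   46.] 17
286 202 [47 37 38] [-109.    1.] 48
286 205 [47 35 35] [-100.  -10.] 47
286 208 [45 32 32] [-99. -12.] 39
286 211 [105  80  60] [-100.  -11.] 27
286 214 [143 115  95] [-89. -24.] 29
292 190 [49 41 43] [-73. -14.] 109
292 193 [78 41 42] [-74. -14.] 100
292 196 [184  68  56] [-165.   92.] -3
292 199 [217 168 122] [-133.   55.] 19
292 202 [139 108  79] [-124.   43.] 18
292 205 [110 108 110] [-85.  -2.] 49
292 208 [42 30 30] [-77. -11.] 48
292 211 [44 32 33] [-79. -10.] 36
292 214 [113  87  65] [-80.  -9.] 25
296 190 [57 49 51] [-68.  -3.] 106
296 193 [52 43 45] [-63.  -9.] 102
296 196 [65 58 59] [-66.  -6.] 89
296 199 [72 66 67] [-61. -13.] 85
296 202 [76 70 71] [-61. -13.] 76
296 205 [74 68 69] [-60. -15.] 67
296 208 [72 68 68] [-67.  -7.] 49
296 211 [46 33 33] [-63. -11.] 44
296 214 [43 32 33] [-63. -12.] 34
300 190 [50 41 42] [-45. -15.] 121
300 193 [50 41 43] [-44. -16.] 112
300 196 [48 38 40] [-46. -14.] 101
300 199 [51 42 44] [-51.  -8.] 86
300 202 [51 42 44] [-51.  -8.] 77
300 205 [50 41 43] [-51.  -9.] 67
300 208 [110 108 110] [-61.   4.] 46
300 211 [47 36 35] [-51.  -9.] 48
300 214 [46 34 34] [-49. -12.] 41
304 190 [50 42 45] [-47.   4.] 111
304 193 [51 42 44] [-31. -15.] 117
304 196 [50 43 45] [-32. -15.] 108
304 199 [84 43 43] [-45.   2.] 84
304 202 [97 60 53] [-45.   1.] 75
304 205 [202 156 115] [-89.  55.] 16
304 208 [83 65 54] [-49.   6.] 50
304 211 [39 28 29] [-43.  -2.] 47
304 214 [158 153 159] [-45.   0.] 35
```

View pics/cmp.png

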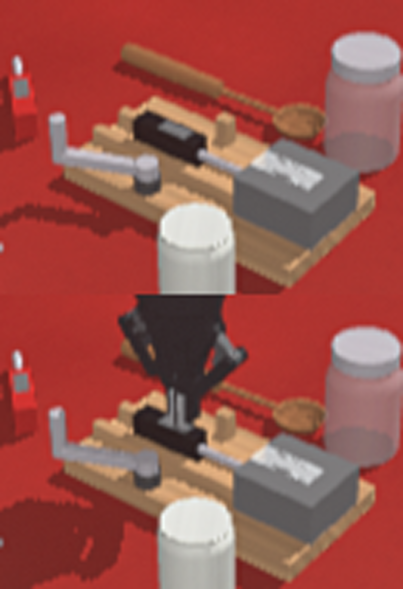

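The finger is passing over the handle: its lowest visible points are at z 55–65 mm although the TCP is reported at 36. The handle has not moved. I back off and measure the real tip height.

Emit:
arm_command --increments '[{"dx": 0, "dy": -3, "dz": 0, "wx": 0, "wy": 0, "wz": 0, "grip": 0}, {"dx": 0, "dy": -6, "dz": 0, "wx": 0, "wy": 0, "wz": 0, "grip": 0}, {"dx": 0, "dy": -9, "dz": 0, "wx": 0, "wy": 0, "wz": 0, "grip": 0}, {"dx": 0, "dy": -10, "dz": 0, "wx": 0, "wy": 0, "wz": 0, "grip": 0}, {"dx": 0, "dy": -10, "dz": 0, "wx": 0, "wy": 0, "wz": 0, "grip": 0}]'

```text
clock: 5.2
eef_pos: [0.4835, -0.078, 0.0359]
tool_rot: [0.744, 0.668, -0.0, -0.0]
ft_force: [-0.1, -0.2, -0.0]
grip_width: -0.0001
grasp_force: 0.0
```

Run:
```python
from plan import *
o=monitor.get_obs();print(o['eef_pos'],w2d(o['eef_pos']))
im,d=grab('scene')
vs,us=np.mgrid[150:240,240:320];vs=vs.ravel();us=us.ravel()
P=world('scene',d,us,vs);D=w2d(P);H=cv2.cvtColor(im,cv2.COLOR_RGB2HSV)[vs,us]
m=(D[:,0]<-125)&(D[:,0]>-190)&(abs(D[:,1])<25)&(P[:,2]>.024)&(P[:,2]<.1)
for i in np.where(m)[0][np.argsort(P[m][:,2])][:60:2]: print(us[i],vs[i],im[vs[i],us[i]],D[i].round(0),round(P[i,2]*1000))
cv2.imwrite('pics/c3.png',cv2.resize(im[150:240,230:340],None,fx=6,fy=6,interpolation=cv2.INTER_CUBIC)[:,:,::-1])
```

```text
[ 0.48348931 -0.07802623  0.03592218] [-1.61934603e+02 -1.01277746e-01]
282 205 [121  93  70] [-131.    7.] 25
275 210 [151 116  86] [-130.  -24.] 25
281 202 [186 144 106] [-142.   16.] 26
283 202 [178 140 103] [-137.   19.] 26
283 201 [221 172 126] [-140.   22.] 27
276 207 [213 167 122] [-136.  -13.] 27
279 202 [157 125  92] [-145.   11.] 27
272 206 [209 166 122] [-148.  -16.] 27
274 206 [204 146 108] [-143.  -13.] 27
280 202 [168 132  97] [-143.   13.] 27
278 202 [156 102  77] [-147.    8.] 28
282 203 [145 112  83] [-134.   11.] 28
281 203 [151 116  86] [-136.    9.] 28
280 200 [207 164 120] [-148.   19.] 28
273 207 [203 158 117] [-141.  -19.] 28
272 207 [191 150 111] [-143.  -21.] 29
282 201 [214 166 122] [-140.   18.] 29
275 207 [209 162 119] [-136.  -17.] 29
276 208 [208 161 118] [-130.  -19.] 29
273 208 [175 134  99] [-137.  -24.] 30
282 202 [194 151 111] [-135.   13.] 30
275 193 [147  48  44] [-155.    7.] 56
271 195 [138 112 112] [-156.   -9.] 57
269 194 [113 100 101] [-162.  -10.] 59
273 194 [129  87  86] [-152.   -4.] 60
271 194 [112 116 116] [-156.   -8.] 61
268 194 [122  74  74] [-162.  -14.] 61
267 193 [144 101 100] [-167.  -12.] 62
270 194 [128 131 133] [-157.  -12.] 62
267 192 [136 122 122] [-168.  -12.] 64
```

View pics/c3.png

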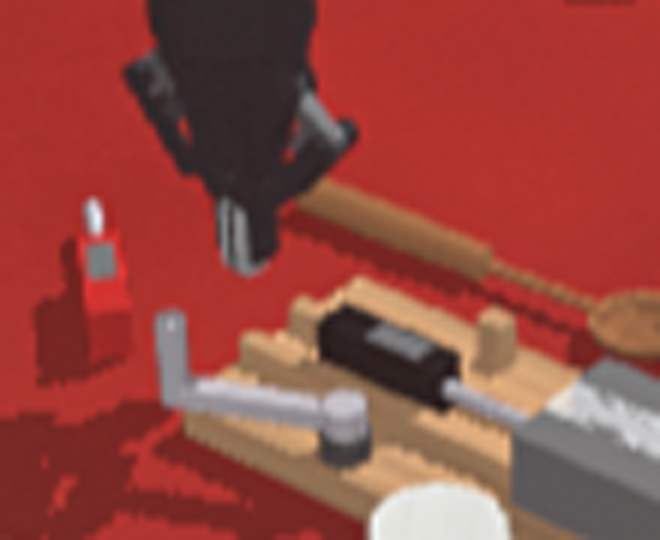

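The finger tip sits near crop (245,270), at z≈57 mm, so it is about 21 mm above the reported TCP. Closed, the fingers are about ±8 mm thick along the lane. I lower by 2.2 cm and push again.

Emit:
arm_command --increments '[{"dx": 0, "dy": 0, "dz": 1.1, "wx": 0, "wy": 0, "wz": 0, "grip": 0}, {"dx": 0, "dy": 0, "dz": 2.2, "wx": 0, "wy": 0, "wz": 0, "grip": 0}, {"dx": 0, "dy": 1.5, "dz": 2.2, "wx": 0, "wy": 0, "wz": 0, "grip": 0}, {"dx": 0, "dy": 2.8, "dz": 2.2, "wx": 0, "wy": 0, "wz": 0, "grip": 0}, {"dx": 0, "dy": 3.5, "dz": 2.2, "wx": 0, "wy": 0, "wz": 0, "grip": 0}, {"dx": 0, "dy": 4.2, "dz": 2.2, "wx": 0, "wy": 0, "wz": 0, "grip": 0}, {"dx": 0, "dy": 5, "dz": 2.2, "wx": 0, "wy": 0, "wz": 0, "grip": 0}, {"dx": 0, "dy": 6, "dz": 2.2, "wx": 0, "wy": 0, "wz": 0, "grip": 0}, {"dx": 0, "dy": 6, "dz": 2.2, "wx": 0, "wy": 0, "wz": 0, "grip": 0}]'

```text
clock: 6.15
eef_pos: [0.546, -0.0848, 0.0139]
tool_rot: [0.744, 0.668, 0.001, 0.001]
ft_force: [-0.5, 0.0, 0.2]
grip_width: -0.0002
grasp_force: 0.0
```

```bash
python3 look.py l4
```

```text
6.15 [ 0.546  -0.0848  0.0139] [-99.   -0.1] yaw-dock -0.0 F [-0.5  0.   0.2] q [-0.15  0.5  -0.16  0.91  0.    1.52]
```

View pics/l4.png

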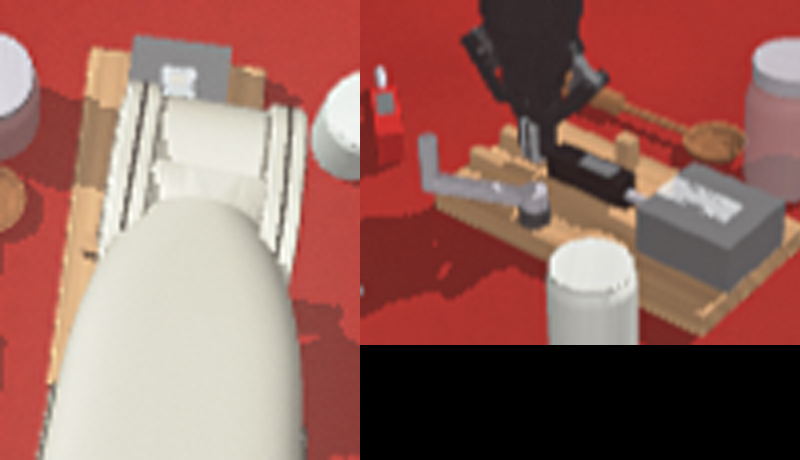

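The handle is moving now: its front is at crop (635,190) and the pin is entering the block.

Emit:
arm_command --increments '[{"dx": 0, "dy": 0.8, "dz": 0, "wx": 0, "wy": 0, "wz": 0, "grip": 0}, {"dx": 0, "dy": 1.6, "dz": 0, "wx": 0, "wy": 0, "wz": 0, "grip": 0}, {"dx": 0, "dy": 2.4, "dz": 0, "wx": 0, "wy": 0, "wz": 0, "grip": 0}, {"dx": 0, "dy": 3.0, "dz": 0, "wx": 0, "wy": 0, "wz": 0, "grip": 0}, {"dx": 0, "dy": 3.5, "dz": 0, "wx": 0, "wy": 0, "wz": 0, "grip": 0}, {"dx": 0, "dy": 3.5, "dz": 0, "wx": 0, "wy": 0, "wz": 0, "grip": 0}]'

```text
clock: 6.85
eef_pos: [0.5796, -0.0885, 0.0136]
tool_rot: [0.744, 0.668, 0.0, 0.0]
ft_force: [-1.5, -0.4, 0.4]
grip_width: 0.0002
grasp_force: 0.0
```

Emit:
arm_command --increments '[{"dx": 0, "dy": 0.15, "dz": 0, "wx": 0, "wy": 0, "wz": 0, "grip": 0}, {"dx": 0, "dy": 0.3, "dz": 0, "wx": 0, "wy": 0, "wz": 0, "grip": 0}, {"dx": 0, "dy": 0.3, "dz": 0, "wx": 0, "wy": 0, "wz": 0, "grip": 0}]'

```text
clock: 7.15
eef_pos: [0.5801, -0.0885, 0.0135]
tool_rot: [0.744, 0.668, -0.001, -0.001]
ft_force: [-4.7, -0.2, 2.4]
grip_width: 0.0001
grasp_force: 2.5
```

Emit:
arm_command --increments '[{"dx": 0, "dy": 0.1, "dz": 0, "wx": 0, "wy": 0, "wz": 0, "grip": 0}, {"dx": 0, "dy": 0.2, "dz": 0, "wx": 0, "wy": 0, "wz": 0, "grip": 0}, {"dx": 0, "dy": 0.2, "dz": 0, "wx": 0, "wy": 0, "wz": 0, "grip": 0}]'

```text
clock: 7.45
eef_pos: [0.5801, -0.0885, 0.0135]
tool_rot: [0.744, 0.668, -0.002, -0.003]
ft_force: [-9.9, 2.4, 6.6]
grip_width: 0.0002
grasp_force: 4.9
```

Contact at 10 N with the finger back at about -50, which matches the home position. I retreat, lift and verify.

Emit:
arm_command --increments '[{"dx": 0, "dy": -1.5, "dz": 0, "wx": 0, "wy": 0, "wz": 0, "grip": 0}, {"dx": 0, "dy": -4, "dz": 0, "wx": 0, "wy": 0, "wz": 0, "grip": 0}, {"dx": 0, "dy": -6, "dz": -3, "wx": 0, "wy": 0, "wz": 0, "grip": 0}, {"dx": 0, "dy": -10, "dz": -6, "wx": 0, "wy": 0, "wz": 0, "grip": 0}, {"dx": 0, "dy": -14, "dz": -9, "wx": 0, "wy": 0, "wz": 0, "grip": 0}, {"dx": 0, "dy": -14, "dz": -9, "wx": 0, "wy": 0, "wz": 0, "grip": 0}]'

```text
clock: 8.05
eef_pos: [0.4432, -0.0737, 0.1075]
tool_rot: [0.744, 0.668, 0.002, 0.002]
ft_force: [1.5, 0.2, -0.6]
grip_width: -0.0004
grasp_force: 0.0
```

```bash
python3 look.py l5
python3 - <<'E'
from plan import *
z=np.load('top.npz');im,d=z['im'],z['d']
vs,us=np.mgrid[140:255,310:400];vs=vs.ravel();us=us.ravel();P=world('top',d,us,vs);D=w2d(P)
m=(P[:,2]>.04)&(P[:,2]<.056)&(abs(D[:,1])<9)&(D[:,0]<10)&(D[:,0]>-140)
print('handle x',m.sum(),np.percentile(D[m][:,0],[0,3,50,97,100]))
C=im[vs,us]; m=(P[:,2]>.072)&(P[:,2]<.09)&(D[:,0]<-100)&(D[:,1]<-50)&(abs(D[:,1])<100); print('post',m.sum(),D[m].mean(0))
E
```

```text
8.05 [ 0.4432 -0.0737  0.1075] [-2.025e+02 -1.000e-01] yaw-dock -0.001 F [ 1.5  0.2 -0.6] q [-0.16  0.21 -0.31  1.04  0.    1.51]
handle x 134 [-50.72441847 -50.03691772 -22.04208941   7.6626078    9.82818402]
post 0 [nan nan]<stdin>:6: RuntimeWarning: Mean of empty slice.
  ret = um.true_divide(
```

View pics/l5.png

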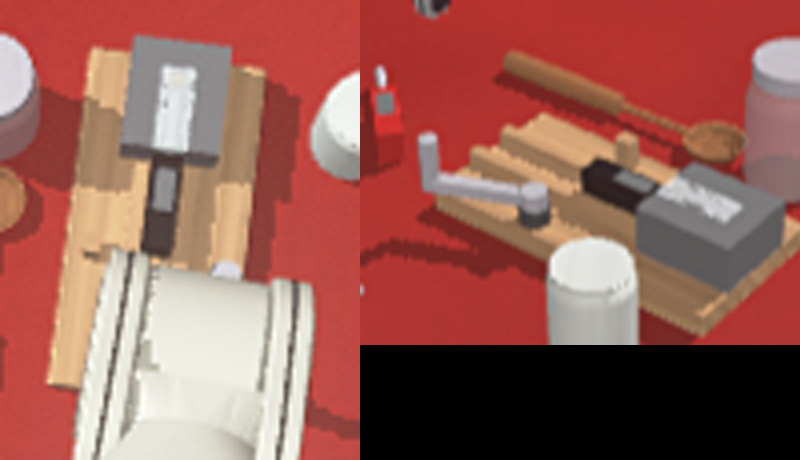

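The probe is home: the handle's rear is at dock x -50 mm and its front is flush with the block at crop (165,160). The post is still at crop (428,140). Next I move to the keeper's outer side, turning so that tool +y faces the push direction.

Emit:
arm_command --increments '[{"dx": -2, "dy": 1, "dz": 0, "wx": 0, "wy": 0, "wz": -0.14, "grip": 0}, {"dx": -4, "dy": 2, "dz": 0, "wx": 0, "wy": 0, "wz": -0.28, "grip": 0}, {"dx": -6, "dy": 3, "dz": 0, "wx": 0, "wy": 0, "wz": -0.42, "grip": 0}, {"dx": -8, "dy": 4, "dz": 0, "wx": 0, "wy": 0, "wz": -0.56, "grip": 0}, {"dx": -9, "dy": 5, "dz": 0, "wx": 0, "wy": 0, "wz": -0.7, "grip": 0}, {"dx": -10, "dy": 6, "dz": 0, "wx": 0, "wy": 0, "wz": -0.84, "grip": 0}, {"dx": -11, "dy": 7, "dz": 0, "wx": 0, "wy": 0, "wz": -0.98, "grip": 0}, {"dx": -11.2, "dy": 7.8, "dz": 0, "wx": 0, "wy": 0, "wz": -1.12, "grip": 0}, {"dx": -11.2, "dy": 7.8, "dz": 0, "wx": 0, "wy": 0, "wz": -1.26, "grip": 0}, {"dx": -11.2, "dy": 7.8, "dz": 0, "wx": 0, "wy": 0, "wz": -1.4, "grip": 0}]'

```text
clock: 9.15
eef_pos: [0.5114, -0.1941, 0.1018]
tool_rot: [0.136, 0.991, 0.0, -0.0]
ft_force: [0.4, -0.7, -0.2]
grip_width: 0.0002
grasp_force: 0.0
```

Emit:
arm_command --increments '[{"dx": 0, "dy": 0, "dz": 0, "wx": 0, "wy": 0, "wz": -0.14, "grip": 0}, {"dx": 0, "dy": 0, "dz": 0, "wx": 0, "wy": 0, "wz": -0.28, "grip": 0}, {"dx": 0, "dy": 0, "dz": 0, "wx": 0, "wy": 0, "wz": -0.42, "grip": 0}, {"dx": 0, "dy": 0, "dz": 0, "wx": 0, "wy": 0, "wz": -0.54, "grip": 0}, {"dx": 0, "dy": 0, "dz": 0, "wx": 0, "wy": 0, "wz": -0.54, "grip": 0}]'

```text
clock: 9.65
eef_pos: [0.511, -0.1938, 0.1022]
tool_rot: [-0.13, 0.991, 0.0, -0.0]
ft_force: [-0.1, 0.2, 0.2]
grip_width: -0.0001
grasp_force: 0.0
```

```bash
cat > kp.py <<'E'
from plan import *
import sys
# usage: kp.py d z th1 th2 ... : rows from the present pose to arm angles th
o=monitor.get_obs();r=R.from_quat(o['tool_rot']).as_matrix();cur=(*o['eef_pos'],np.arctan2(r[1,0],r[0,0]))
print(o['clock'],np.round(w2d(o['eef_pos']),1),cur[2].round(4),'beta',round((cur[3]-YAW-np.pi/2)%(2*np.pi),3),'F',o['ft_force'].round(1),'q',o['joint_pos'].round(2))
d,z=map(float,sys.argv[1:3])
for th in map(float,sys.argv[3:]):
    u=np.array([-np.cos(th),np.sin(th)]);t=np.array([np.sin(th),np.cos(th)])
    p=np.array([-62,-50])+80*u-d*t; yaw=YAW+np.pi/2+np.pi/2-th
    yaw=cur[3]+(yaw-cur[3]+np.pi)%(2*np.pi)-np.pi
    print(th,p.round(0),rel(cur,(*d2w(p),z,yaw)))
E
python3 kp.py 35 .034 -.37
```

```text
9.65 [-122.1 -112.3] 0.1022 beta 1.939 F [-0.1  0.2  0.2] q [-0.36  0.4  -0.06  1.11  0.   -0.62]
-0.37 [-124. -112.] [ 1.450e-01  1.300e-01  6.816e+00 -1.000e-03]
```

Emit:
arm_command --increments '[{"dx": 0.1, "dy": 0, "dz": 2, "wx": 0, "wy": 0, "wz": 0, "grip": 0}, {"dx": 0.1, "dy": 0, "dz": 4, "wx": 0, "wy": 0, "wz": 0, "grip": 0}, {"dx": 0.1, "dy": 0, "dz": 6, "wx": 0, "wy": 0, "wz": 0, "grip": 0}, {"dx": 0.1, "dy": 0, "dz": 6.8, "wx": 0, "wy": 0, "wz": 0, "grip": 0}, {"dx": 0.1, "dy": 0, "dz": 6.8, "wx": 0, "wy": 0, "wz": 0, "grip": 0}]'

```text
clock: 10.15
eef_pos: [0.5083, -0.1934, 0.0338]
tool_rot: [-0.13, 0.992, 0.001, -0.002]
ft_force: [-0.3, 0.0, 0.6]
grip_width: -0.0002
grasp_force: 0.0
```

```bash
python3 kp.py 22 .034 -.37 -.27 -.17 -.05 .07 .19 .31 .43 .55 .67
```

```text
10.15 [-124.9 -112.2] 0.0338 beta 1.938 F [-0.3  0.   0.6] q [-0.36  0.47 -0.15  0.95  0.   -0.62]
-0.37 [-129.  -99.] [-0.104  1.324 -0.023 -0.003]
-0.27 [-133.  -93.] [ 0.077  2.133 -0.023  0.097]
-0.17 [-137.  -85.] [ 0.178  2.956 -0.023  0.197]
-0.05 [-141.  -76.] [ 0.188  3.951 -0.023  0.317]
0.07 [-143.  -66.] [ 0.08   4.94  -0.023  0.437]
0.19 [-145.  -56.] [-0.146  5.909 -0.023  0.557]
0.31 [-145.  -47.] [-0.486  6.845 -0.023  0.677]
0.43 [-144.  -37.] [-0.936  7.732 -0.023  0.797]
0.55 [-142.  -27.] [-1.488  8.56  -0.023  0.917]
0.67 [-138.  -18.] [-2.136  9.315 -0.023  1.037]
```

Emit:
arm_command --increments '[{"dx": -0.1, "dy": 1.3, "dz": 0, "wx": 0, "wy": 0, "wz": 0, "grip": 0}, {"dx": 0.1, "dy": 2.1, "dz": 0, "wx": 0, "wy": 0, "wz": 0.1, "grip": 0}, {"dx": 0.2, "dy": 2.95, "dz": 0, "wx": 0, "wy": 0, "wz": 0.2, "grip": 0}, {"dx": 0.2, "dy": 3.95, "dz": 0, "wx": 0, "wy": 0, "wz": 0.32, "grip": 0}, {"dx": 0.1, "dy": 4.95, "dz": 0, "wx": 0, "wy": 0, "wz": 0.44, "grip": 0}, {"dx": -0.15, "dy": 5.9, "dz": 0, "wx": 0, "wy": 0, "wz": 0.56, "grip": 0}, {"dx": -0.5, "dy": 6.85, "dz": 0, "wx": 0, "wy": 0, "wz": 0.68, "grip": 0}, {"dx": -0.95, "dy": 7.75, "dz": 0, "wx": 0, "wy": 0, "wz": 0.8, "grip": 0}, {"dx": -1.5, "dy": 8.55, "dz": 0, "wx": 0, "wy": 0, "wz": 0.92, "grip": 0}, {"dx": -2.15, "dy": 9.3, "dz": 0, "wx": 0, "wy": 0, "wz": 1.04, "grip": 0}]'

```text
clock: 11.15
eef_pos: [0.5064, -0.0975, 0.037]
tool_rot: [0.382, 0.924, 0.0, 0.001]
ft_force: [-0.4, -0.1, -0.4]
grip_width: -0.0002
grasp_force: 0.4
```

```bash
python3 kp.py 22 .034 .67 .79 .91 1.03 1.15 1.25 1.35 1.42 1.47 1.57
python3 - <<'E'
from plan import *
im,d=grab('scene');vs,us=np.mgrid[165:260,240:370];vs=vs.ravel();us=us.ravel();P=world('scene',d,us,vs);D=w2d(P);C=im[vs,us].astype(int)
m=(P[:,2]>.058)&(P[:,2]<.084)&(abs(np.hypot(D[:,0]+62,D[:,1]+50)-80)<20)&(C.min(1)>105)
for q in np.where(m)[0][::4]: print(us[q],vs[q],C[q],D[q].round(),round(P[q,2]*1000))
E
```

```text
11.15 [-137.1  -17. ] 0.037 beta 0.894 F [-0.4 -0.1 -0.4] q [-0.19  0.41 -0.23  0.92 -0.    0.59]
0.67 [-138.  -18.] [ 0.066 -0.128  0.303 -0.007]
0.79 [-134.   -9.] [0.278 0.845 0.303 0.113]
0.91 [-128.   -0.] [0.373 1.835 0.303 0.233]
1.03 [-122.    7.] [0.348 2.83  0.303 0.353]
1.15 [-115.   14.] [0.204 3.814 0.303 0.473]
1.25 [-108.   19.] [-0.006  4.617  0.303  0.573]
1.35 [-101.   23.] [-0.294  5.395  0.303  0.673]
1.42 [-96.  26.] [-0.541  5.92   0.303  0.743]
1.47 [-92.  27.] [-0.74   6.284  0.303  0.793]
1.57 [-84.  30.] [-1.191  6.98   0.303  0.893]
279 191 [196 191 197] [-132.   -1.] 76
279 192 [171 167 172] [-125.   -8.] 79
283 192 [174 122 125] [-119.    1.] 77
280 193 [160 155 160] [-121.   -9.] 78
272 194 [145 143 144] [-132.  -30.] 82
279 194 [121 115 119] [-126.   -8.] 73
283 194 [158 121 125] [-118.    0.] 71
276 195 [141 140 140] [-125.  -22.] 77
282 195 [145 142 147] [-119.   -4.] 70
275 196 [119 116 117] [-125.  -25.] 75
281 196 [152 148 153] [-120.   -6.] 67
273 197 [140 138 139] [-130.  -29.] 72
280 197 [149 145 150] [-121.  -10.] 66
272 198 [124 128 128] [-132.  -31.] 69
279 198 [136 132 137] [-124.  -11.] 61
272 199 [121 122 122] [-133.  -30.] 65
273 200 [138 120 119] [-132.  -27.] 60
324 217 [189 188 191] [26. -5.] 59
323 218 [191 192 195] [26. -9.] 58
319 220 [126 124 125] [ 25. -25.] 61
319 221 [126 124 125] [ 26. -26.] 59
318 222 [126 124 125] [ 27. -31.] 59
319 223 [119 116 117] [ 31. -34.] 59
```

The post is moving with the finger (θ≈0.66). I continue.

Emit:
arm_command --increments '[{"dx": 0.3, "dy": 0.85, "dz": 0.1, "wx": 0, "wy": 0, "wz": 0.11, "grip": 0}, {"dx": 0.35, "dy": 1.85, "dz": 0.2, "wx": 0, "wy": 0, "wz": 0.23, "grip": 0}, {"dx": 0.35, "dy": 2.85, "dz": 0.2, "wx": 0, "wy": 0, "wz": 0.35, "grip": 0}, {"dx": 0.2, "dy": 3.8, "dz": 0.2, "wx": 0, "wy": 0, "wz": 0.47, "grip": 0}, {"dx": 0, "dy": 4.6, "dz": 0.2, "wx": 0, "wy": 0, "wz": 0.57, "grip": 0}, {"dx": -0.3, "dy": 5.4, "dz": 0.2, "wx": 0, "wy": 0, "wz": 0.67, "grip": 0}, {"dx": -0.55, "dy": 5.9, "dz": 0.2, "wx": 0, "wy": 0, "wz": 0.74, "grip": 0}, {"dx": -0.75, "dy": 6.3, "dz": 0.2, "wx": 0, "wy": 0, "wz": 0.79, "grip": 0}, {"dx": -0.75, "dy": 6.3, "dz": 0.2, "wx": 0, "wy": 0, "wz": 0.79, "grip": 0}]'

```text
clock: 12.1
eef_pos: [0.5566, -0.0583, 0.0347]
tool_rot: [0.706, 0.709, 0.001, 0.001]
ft_force: [0.8, -0.2, -0.3]
grip_width: 0.0
grasp_force: 0.0
```

```bash
python3 kp.py 22 .034 1.47 1.52 1.57 1.6
```

```text
12.1 [-91.4  27.3] 0.0347 beta 0.112 F [ 0.8 -0.2 -0.3] q [-0.1   0.49 -0.11  0.96  0.    1.46]
1.47 [-92.  27.] [ 0.012 -0.052  0.071  0.011]
1.52 [-88.  29.] [0.108 0.351 0.071 0.061]
1.57 [-84.  30.] [0.183 0.759 0.071 0.111]
1.6 [-82.  31.] [0.218 1.006 0.071 0.141]
```

Emit:
arm_command --increments '[{"dx": 0.1, "dy": 0.2, "dz": 0, "wx": 0, "wy": 0, "wz": 0.05, "grip": 0}, {"dx": 0.1, "dy": 0.4, "dz": 0, "wx": 0, "wy": 0, "wz": 0.08, "grip": 0}, {"dx": 0.15, "dy": 0.6, "dz": 0, "wx": 0, "wy": 0, "wz": 0.11, "grip": 0}, {"dx": 0.15, "dy": 0.6, "dz": 0, "wx": 0, "wy": 0, "wz": 0.11, "grip": 0}]'

```text
clock: 12.5
eef_pos: [0.5618, -0.0571, 0.0344]
tool_rot: [0.744, 0.669, 0.0, 0.0]
ft_force: [-0.5, -0.7, 0.8]
grip_width: -0.0004
grasp_force: 0.0
```

Emit:
arm_command --increments '[{"dx": 0, "dy": 0.1, "dz": 0, "wx": 0, "wy": 0, "wz": 0, "grip": 0}, {"dx": 0, "dy": 0.2, "dz": 0, "wx": 0, "wy": 0, "wz": 0, "grip": 0}, {"dx": 0, "dy": 0.2, "dz": 0, "wx": 0, "wy": 0, "wz": 0, "grip": 0}]'

```text
clock: 12.8
eef_pos: [0.5637, -0.0576, 0.0339]
tool_rot: [0.744, 0.668, 0.0, 0.0]
ft_force: [0.9, 1.0, -0.7]
grip_width: 0.0001
grasp_force: 0.2
```

Emit:
arm_command --increments '[{"dx": 0, "dy": 0.1, "dz": 0, "wx": 0, "wy": 0, "wz": 0, "grip": 0}, {"dx": 0, "dy": 0.2, "dz": 0, "wx": 0, "wy": 0, "wz": 0, "grip": 0}, {"dx": 0, "dy": 0.2, "dz": 0, "wx": 0, "wy": 0, "wz": 0, "grip": 0}]'

```text
clock: 13.1
eef_pos: [0.5646, -0.0576, 0.0336]
tool_rot: [0.744, 0.668, -0.001, -0.001]
ft_force: [-4.6, 1.7, 3.5]
grip_width: 0.0
grasp_force: 2.1
```

The keeper is at its stop (force rising at dock x≈-83.5). One more small nudge, then I back off and check.

Emit:
arm_command --increments '[{"dx": 0, "dy": 0.1, "dz": 0, "wx": 0, "wy": 0, "wz": 0, "grip": 0}, {"dx": 0, "dy": 0.15, "dz": 0, "wx": 0, "wy": 0, "wz": 0, "grip": 0}, {"dx": 0, "dy": 0.15, "dz": 0, "wx": 0, "wy": 0, "wz": 0, "grip": 0}]'

```text
clock: 13.4
eef_pos: [0.5647, -0.0576, 0.0335]
tool_rot: [0.744, 0.668, -0.001, -0.002]
ft_force: [-7.6, 0.5, 6.0]
grip_width: 0.0003
grasp_force: 3.9
```

Emit:
arm_command --increments '[{"dx": 0, "dy": -1, "dz": 0, "wx": 0, "wy": 0, "wz": 0, "grip": 0}, {"dx": 0, "dy": -3, "dz": 0, "wx": 0, "wy": 0, "wz": 0, "grip": 0}, {"dx": 0, "dy": -6, "dz": -2, "wx": 0, "wy": 0, "wz": 0, "grip": 0}, {"dx": 0, "dy": -10, "dz": -6, "wx": 0, "wy": 0, "wz": 0, "grip": 0}, {"dx": 0, "dy": -14, "dz": -10, "wx": 0, "wy": 0, "wz": 0, "grip": 0}, {"dx": 0, "dy": -17, "dz": -12, "wx": 0, "wy": 0, "wz": 0, "grip": 0}, {"dx": 0, "dy": -17, "dz": -12, "wx": 0, "wy": 0, "wz": 0, "grip": 0}]'

```text
clock: 14.1
eef_pos: [0.3968, -0.0396, 0.1575]
tool_rot: [0.744, 0.668, 0.002, 0.003]
ft_force: [1.9, -0.9, 0.1]
grip_width: 0.0
grasp_force: 0.0
```

```bash
python3 look.py l6
python3 - <<'E'
from plan import *
z=np.load('top.npz');im,d=z['im'],z['d']
vs,us=np.mgrid[140:255,310:400];vs=vs.ravel();us=us.ravel();P=world('top',d,us,vs);D=w2d(P)
m=(P[:,2]>.072)&(P[:,2]<.09)&(D[:,0]<-40)&(D[:,0]>-110)&(abs(D[:,1])<60); print('post',m.sum(),D[m].mean(0))
m=(P[:,2]>.04)&(P[:,2]<.056)&(abs(D[:,1])<9)&(D[:,0]<10)&(D[:,0]>-57)
print('handle',np.percentile(D[m][:,0],[3,97]))
E
```

```text
14.1 [ 0.3968 -0.0396  0.1575] [-252.2   28.8] yaw-dock -0.001 F [ 1.9 -0.9  0.1] q [-0.1   0.07 -0.34  1.15 -0.    1.58]
post 21 [-63.18407984  29.84640805]
handle [-50.32782331   8.12385142]
```

View pics/l6.png

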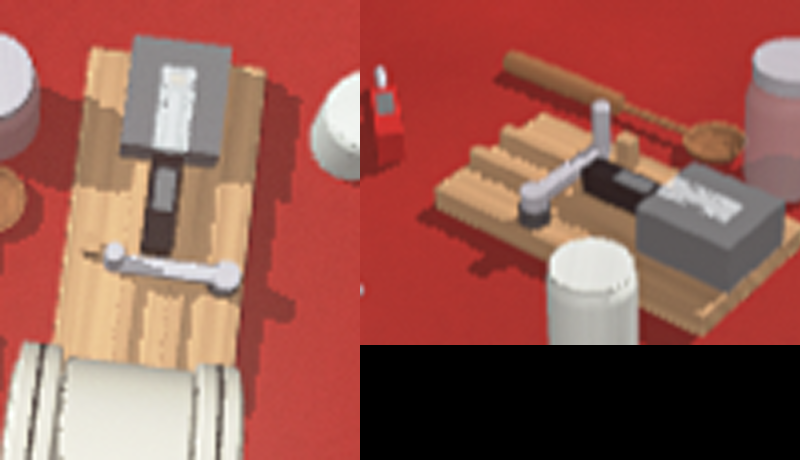

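The keeper runs square across the lane, from the post at crop (115,255) to the pivot at (228,275). The handle is home against the block, and the arm is clear.

```bash
python3 -c "
from workcell import job;print(job.job_done())"
```

```text
the job is handed in; nothing more can be done
None
```

The probe is fully home against the terminal block, the keeper is at its stop square across the lane behind the handle, and the job was handed in at about 14 s with the arm clear and nothing else touched.

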